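Line up filled jars at the inspection light

TASK

Set up the three filled jars for their glass check. Line them up in an even row along the steel front rail of the inspection light, each against the rail (touching or nearly) and centred on its own mark, one jar in front of each of the three light windows; the jars are open and full, so slide them upright along the bench rather than carrying them, and do not tip them. Raise the light panel by its pull tab until it stands about 60 degrees up from lying flat, and leave it there; do not push the tally counter or the shaker about.

Things in the scene. Friction and masses are not known exactly. Their poses are not given: they have to be found in the camera images.
- light_stand: fixed inspection light: grey base 334 (y) x 121 mm (x), steel rail 22 mm high along its near edge. Origin on the bench at the middle of the rail's front face; +x into the stand, +y along the rail, to the left seen from the jars. A touching jar has its axis at x = -0.027. Friction knobs at both ends, to 178 mm off the middle. Windows and rail tick marks at y = +0.100, 0, -0.100
- mark_left (a point): bench point under the rail's left tick mark, on the rail's front face, in front of the middle of the left light window
- mark_middle (a point): the same for the middle window
- mark_right (a point): the same for the right window
- panel (a joint): light panel angle, rad: 0 flat on the base, face up; grows as its far edge rises towards the rail; 1.57 upright; range 0 to 1.75. Stiff hinge (about 0.8 N m), stays where it is left. Hinge line parallel to the rail at x = 0.024, z = 0.030 of light_stand; the panel is 318 mm wide, 14 mm thick and reaches 105 mm from the hinge line, plus the tab
- panel_tab (a point): centre of the black pull tab in the middle of the panel's far edge, 125 mm from the hinge line. The tab stands out 37 mm past the edge, 30 mm wide along the rail's direction, 10 mm thick, free beside and below, so it can be pinched across its width. Site x points from the hinge line out along the panel, y as the stand's y
- jar_1: open glass jar, part filled, 53 mm across and 93 mm tall, upright on the bench; threaded neck a little narrower than the body; origin at the centre of its underside, z up its axis. The three jars are alike and any may stand at any mark; its smooth foot slides easily
- jar_2: open glass jar, part filled, 53 mm across and 93 mm tall, upright on the bench; threaded neck a little narrower than the body; origin at the centre of its underside, z up its axis. The three jars are alike and any may stand at any mark; its smooth foot slides easily
- jar_3: open glass jar, part filled, 53 mm across and 93 mm tall, upright on the bench; threaded neck a little narrower than the body; origin at the centre of its underside, z up its axis. The three jars are alike and any may stand at any mark; its smooth foot slides easily
- tally_counter: bystander: black tally counter, 46 x 62 x 28 mm, origin at the centre of its underside
- shaker: bystander: flour shaker with dark lid, 58 mm across, 101 mm tall, origin at the centre of its underside
Mind the look-alikes: they are no part of the job. Leave any blue look-alike of the jar_2 alone.

How it is judged:
At the end, for the whole second after the job is handed in: Each of the three jars stands upright and at rest on the bench with its axis 18 to 37 mm in front of the rail's front face (27 mm is touching) and within 12 mm, along the rail, of one of the three marks, one jar to a mark; the panel rests at 60 degrees, give or take 7 (0.925 to 1.169 rad) (x of jar_1 in the frame of light_stand between -0.037 and -0.018 m and (y of jar_1 in the frame of light_stand between 0.088 and 0.112 m or y of jar_1 in the frame of light_stand between -0.012 and 0.012 m or y of jar_1 in the frame of light_stand between -0.112 and -0.088 m) and angle between each of jar_1, jar_2, jar_3's own z axis and vertical below 0.1 rad and height (world z) of jar_1 between -0.005 and 0.008 m and linear speed of each of jar_1, jar_2, jar_3 below 0.02 m/s and x of jar_2 in the frame of light_stand between -0.037 and -0.018 m and (y of jar_2 in the frame of light_stand between 0.088 and 0.112 m or y of jar_2 in the frame of light_stand between -0.012 and 0.012 m or y of jar_2 in the frame of light_stand between -0.112 and -0.088 m) and height (world z) of jar_2 between -0.005 and 0.008 m and x of jar_3 in the frame of light_stand between -0.037 and -0.018 m and (y of jar_3 in the frame of light_stand between 0.088 and 0.112 m or y of jar_3 in the frame of light_stand between -0.012 and 0.012 m or y of jar_3 in the frame of light_stand between -0.112 and -0.088 m) and height (world z) of jar_3 between -0.005 and 0.008 m and horizontal distance between jar_1 and jar_2 above 0.075 m and horizontal distance between each of jar_1, jar_2 and jar_3 above 0.075 m and value of joint panel between 0.925 and 1.169 rad and velocity of joint panel between -0.03 and 0.03 rad/s).
It fails at once if a jar is lifted more than 20 mm off the bench (height (world z) of any of jar_1, jar_2, jar_3 above 0.02 m).
It fails at once if a jar is tipped by more than 20 degrees (angle between any of jar_1, jar_2, jar_3's own z axis and vertical above 0.35 rad).
It fails at once if the tally counter or the shaker is moved by more than 25 mm (distance of any of tally_counter, shaker from where it was at the start of the episode above 0.025 m).
It also fails if it takes over 72 s, if anything falls off the work surface, if the arm or the gripper's body presses on something with over 40 N, if the wrist force passes 120 N, or if a joint passes its speed limit or range.

ROBOT

A 7-joint arm with a two-finger parallel gripper is mounted at the origin on a cart in front of the work surface, level with it; the furniture and walls round the work are solid. World frame = base frame: x ahead of the robot, y to its left, z up, the work surface at z = 0. Lengths are in m, angles in rad, forces in N, time in s.
With the tool pointing down it reaches from about 0.4 to 0.875 m from the base axis. Payload 6.5 kg.
Tool frame: the origin (TCP) lies between the finger pads; the fingertips stand 17 mm ahead of it and the grasp point (between the pads) lies 2 mm behind it (r.finger_overhang is the distance from the TCP to the fingertips, in m); z points along the fingers, y is the line along which they close (so a half turn about z gives the same grasp; the last joint's range is limited). The gripper opens to 88 mm and grips with 3 to 60 N. Pads are 18 mm wide; open, the fingers measure 123 mm over their backs; the gripper's body (75 mm by 187 mm) begins 45 mm behind the grasp point.
Start: joints at [1.072, 0.536, -0.004, 1.538, 0.003, 1.067, -0.071], TCP at [0.273, -0.59, 0.256] pointing down, gripper open.
Joint ranges: [-2.7, 2.7], [-0.37, 2.16], [-1.27, 1.26], [0.24, 2.4], [-1.31, 4.45], [0.19, 1.91], [-2.76, 2.76]. Speed limits (rad/s): [2.39, 2.39, 3.14, 3.14, 3.14, 3.14, 3.14].

INTERFACE

Orientations are given as a rotation vector (axis times angle).
In Python, from rig import r, cams gives the robot as it stands. The module is installed in compiled form; this text tells all that it offers.
- The arm moves only by the tool apply_moves, never from a script. Its argument "targets" is text: rows parted by semicolons, each of 4 numbers parted by spaces: the shift along the tool's x, y, z in m, then the turn about the tool's z in degrees. A call has 1 to 20 rows; each row shifts and turns the commanded pose from where the row before left it, along the tool's axes as they then stand; what a row does not reach is not made up. A row lasts 1/8 s, in which the tool goes at most 62.5 mm and 10.7 degrees, less where a joint would pass 70% of its speed; a pose out of reach is approached as far as the arm can. A call with a gripper value outside its range is refused whole. "gripper" is the closure, from -1 (fully open) to 1 (shut), set as the call begins (left out, the last holds). The fingers move at their own pace and stop on an object; "grip_force" is the grip in N (left out, the last holds). Time passes only in rows, so rows that do not move let the fingers close. It gives the time, the measured TCP pose, the force, the opening and the grip force at its end, in the units of the state.
- r.observe(): the state, without advancing time (a new reading comes with each control period).
- cams.capture(name): name is "side" or "top" or "wrist"; returns a dict with "pixels" (400x640x3 uint8, red, green, blue), "fx", "fy", "cx", "cy" (pixels), "rvec" (rotation vector, rad) and "tvec" (3), from world to camera coordinates, as OpenCV has them. Camera axes: x right, y down, z forward; pixel columns grow to the right and rows downward; lengths in m; the calibration is good to about 2 mm. The wrist camera is an equidistant fisheye: a pixel r from the principal point sees the ray r / f radians off the axis. A picture is of the moment at which its call begins. There is no depth.
- r.hand_in(): hands the job in; it is judged then, once.
The state is a dict: "time_s": time; "joint_pos": joint angles; "qd": joint speeds; "joint_torque": joint torques, N m; "eef_pos": TCP position; "ee_rot": TCP orientation; "wrist_force": force on the tool from outside, world axes, zero at the start; "ft_torque": the same for the moment, N m; "finger_gap": opening from 0.0 (shut) to 1.0 (fully open); "gripper_force": force on a finger pad.
Only numpy, scipy, OpenCV 4.12 (cv2) and the standard library are available. Lean on these libraries where they do the work, as an engineer would, in place of code of your own. Each camera call takes 0.05 s, during which the arm holds its last target. There are 200 camera calls.

## Working session

There is one attempt and no reset: what is moved stays moved. The work goes in short steps, Python scripts to look and compute and a tool call to move; the robot and the scene stay as the last step left them, time stands still between calls to the robot, and variables do not carry over. Pictures are saved under pics/ and viewed, at most 10 in all, crops included, and the job is handed in when it is done.

Besides the shell and the picture viewer there is one more tool, called after "Emit:" as name(argument=value, ...), one argument or row to a line, values as JSON. apply_moves: Moves the arm, as the interface text tells. Its arguments: {"type":"object","properties":{"targets":{"type":"string"},"gripper":{"type":"number"},"grip_force":{"type":"number"}},"required":["targets"]}

```bash
mkdir -p pics
cat > h.py <<'E'
import numpy as np, cv2
from rig import r, cams
def cap(n,f=None):
    c=cams.capture(n)
    if f: cv2.imwrite(f,cv2.cvtColor(c['pixels'],cv2.COLOR_RGB2BGR))
    return c
def ray(c,u,v):
    R=cv2.Rodrigues(np.array(c['rvec'],float))[0];t=np.array(c['tvec'],float).ravel()
    d=np.array([(u-c['cx'])/c['fx'],(v-c['cy'])/c['fy'],1.])
    return -R.T@t,R.T@d
def onz(c,u,v,z):
    o,d=ray(c,u,v); return o+d*(z-o[2])/d[2]
def tri(c1,p1,c2,p2):
    o1,d1=ray(c1,*p1);o2,d2=ray(c2,*p2)
    s=np.linalg.lstsq(np.c_[d1,-d2],o2-o1,rcond=None)[0]
    a=o1+s[0]*d1;b=o2+s[1]*d2
    return (a+b)/2,np.linalg.norm(a-b)
def proj(c,P):
    return cv2.projectPoints(np.array(P,float).reshape(-1,1,3),np.array(c['rvec'],float),np.array(c['tvec'],float),np.array([[c['fx'],0,c['cx']],[0,c['fy'],c['cy']],[0,0,1.]]),None)[0].reshape(-1,2)
E
python3 - <<'E'
from h import *
import pickle
d={n:cap(n,f'pics/{n}0.png') for n in('top','side')}
pickle.dump(d,open('c0.pkl','wb'))
for n in d: print(n,ray(d[n],320,200),d[n]['fx'])
s=r.observe();print(s['eef_pos'],s['ee_rot'],s['time_s'],s['finger_gap'])
E
```

```text
top (array([ 0.32285553, -0.02613896,  1.31548292]), array([ 0.1416376 ,  0.00137053, -0.98992975])) 456.70971965398155
side (array([0.4872398 , 0.78192913, 0.66814696]), array([ 0.02158715, -0.78969365, -0.61338913])) 378.0012651606238
[ 0.27239523 -0.5895989   0.25494636] [-3.06686543e+00 -6.74272313e-01  6.73997640e-04] 0.1 0.9936094874876391
```

View pics/top0.png

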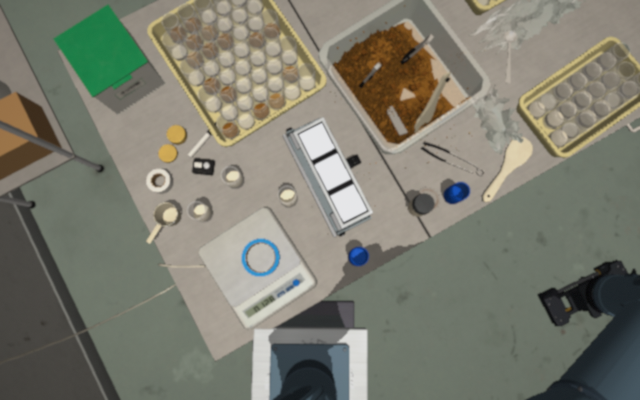

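View pics/side0.png

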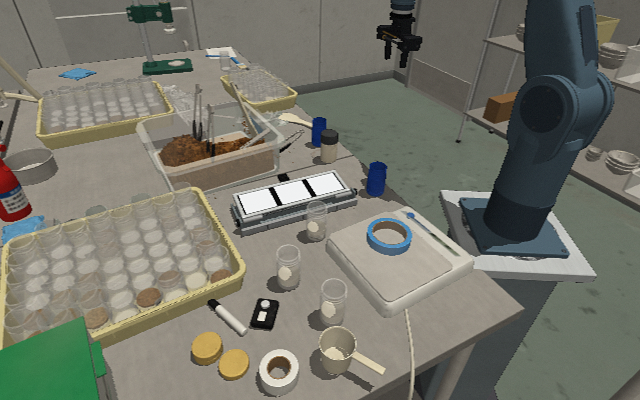

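Jars: the three clear ones in top at (232,176), (288,195), (201,210). They have the pale label and an open top. The blue ones at (456,192) and (358,256) are look-alikes, and the scoop is at (167,213). The stand's rail is the left edge, from (292,128) to (340,232), and the tab is at (353,160). I'll enlarge to confirm.

Run:
```python
import cv2
t=cv2.imread('pics/top0.png')[110:260,180:380]; cv2.imwrite('pics/t1.png',cv2.resize(t,None,fx=4,fy=4,interpolation=cv2.INTER_CUBIC))
t=cv2.imread('pics/side0.png')[165:335,220:400]; cv2.imwrite('pics/s1.png',cv2.resize(t,None,fx=3.5,fy=3.5,interpolation=cv2.INTER_CUBIC))
```

```text
(no output)
```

View pics/t1.png

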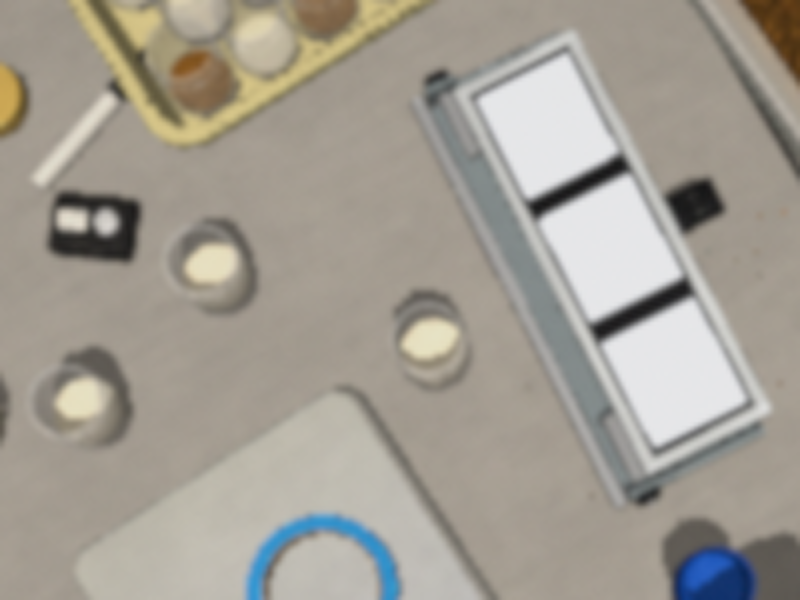

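View pics/s1.png

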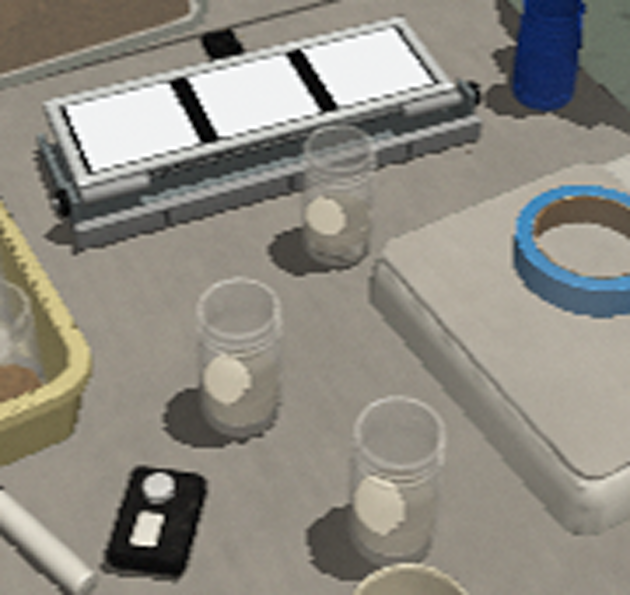

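Run:
```python
from h import *
import pickle
d=pickle.load(open('c0.pkl','rb'));T,S=d['top'],d['side']
t=lambda u,v:(180+u/4-.375,110+v/4-.375)
s=lambda u,v:(220+u/3.5-.36,165+v/3.5-.36)
for n,p,q in [('tab',t(695,204),s(222,43)),('Pfar1',t(573,30),s(47,105)),('x',t(573,30),s(400,18)),('Pfar2',t(770,410),s(400,18)),('Phinge1',t(455,90),s(80,188)),('Phinge2',t(655,472),s(455,83)),('railTfront1',t(412,100),s(76,235)),('railTfront2',t(620,505),s(480,119))]:
    print(n,*[np.round(x,3) for x in tri(T,p,S,q)])
for n,p in [('railb1',(77,247)),('railb2',(480,139))]: print(n,onz(S,*s(*p),0).round(3))
for n,p in [('rl1',(412,100)),('rl2',(620,505))]: print(n,onz(T,*t(*p),.022).round(3))
for z in(.093,): print('tick',[onz(S,*s(*p),.022).round(3) for p in[(168,207),(410,137)]])
for n,a,b,c in [('A',(240,307),(240,415),(207,255)),('B',(338,153),(338,243),(430,335)),('C',(400,432),(393,540),(73,400))]:
    print(n,'rim side',onz(S,*s(*a),.093).round(3),'foot side',onz(S,*s(*b),0).round(3),'rim top',onz(T,*t(*c),.093).round(3),'tri',tri(T,t(*c),S,s(*a)))
print('counter',onz(T,*t(95,228),.028),onz(S,*s(157,515),.028))
```

```text
tab [ 0.619 -0.118  0.048] 0.002
Pfar1 [ 0.747 -0.03   0.043] 0.0
x [ 0.579 -0.005  0.203] 0.222
Pfar2 [ 0.473 -0.171  0.045] 0.002
Phinge1 [0.704 0.055 0.033] 0.0
Phinge2 [ 0.428 -0.091  0.037] 0.001
railTfront1 [0.702 0.088 0.017] 0.001
railTfront2 [ 0.406 -0.067  0.019] 0.001
railb1 [0.704 0.082 0.   ]
railb2 [ 0.405 -0.065  0.   ]
rl1 [0.7   0.087 0.022]
rl2 [ 0.406 -0.067  0.022]
tick [array([0.64 , 0.059, 0.022]), array([ 0.463, -0.036,  0.022])]
A rim side [0.566 0.225 0.093] foot side [ 0.569  0.23  -0.   ] rim top [0.568 0.218 0.093] tri (array([0.56828235, 0.2191097 , 0.0873381 ]), np.float64(0.002429480362582362))
B rim side [0.515 0.075 0.093] foot side [0.514 0.065 0.   ] rim top [0.515 0.065 0.093] tri (array([0.51582516, 0.06540735, 0.0853395 ]), np.float64(0.0005538425486115581))
C rim side [0.469 0.313 0.093] foot side [ 0.469  0.316 -0.   ] rim top [0.468 0.304 0.093] tri (array([0.46889586, 0.30632743, 0.08520225]), np.float64(0.0001470639113304524))
counter [0.60030535 0.31223254 0.028     ] [0.60418278 0.32706818 0.028     ]
```

Emit:
apply_moves(
  targets=".0427 -.0234 0 0;.0427 -.0234 0 0;.0427 -.0234 0 0;.0427 -.0234 0 0;.0427 -.0234 0 0;.0427 -.0234 0 0;.0427 -.0234 0 0;.0427 -.0234 0 0;.0427 -.0234 0 0;.0427 -.0234 0 0;.0427 -.0234 0 0;.0427 -.0234 0 0",
  gripper=-1,
)

```text
time_s: 1.6
eef_pos: [0.6205, -0.1189, 0.2553]
ee_rot: [-3.068, -0.674, 0.001]
wrist_force: [0.6, -0.7, -0.3]
finger_gap: 0.997
gripper_force: 0.0
```

Emit:
apply_moves(
  targets="0 0 0 -10.3;0 0 0 -10.3;0 0 0 -10.3;0 0 0 -10.3;0 0 0 -10.3;0 0 0 -10.3;0 0 0 -10.3;0 0 0 -10.3;0 0 0 -10.3;0 0 0 0;0 0 0 0",
)

```text
time_s: 2.98
eef_pos: [0.6198, -0.1203, 0.2555]
ee_rot: [-1.634, -2.682, 0.0]
wrist_force: [-0.2, 0.8, -0.3]
finger_gap: 1.0
gripper_force: 0.0
```

```bash
cat >> h.py <<'E'
M=np.array([.5525,.0105]);th=np.radians(27.4);YS=np.array([np.cos(th),np.sin(th)]);XS=np.array([YS[1],-YS[0]])
def ts(p): p=np.array(p[:2])-M; return np.array([p@XS,p@YS])
def tw(x,y): return M+x*XS+y*YS
def st():
    s=r.observe();R=cv2.Rodrigues(np.array(s['ee_rot']))[0]
    print('t',round(s['time_s'],2),'tcp',np.round(s['eef_pos'],4),'stand',ts(s['eef_pos']).round(4),'toolx deg',np.degrees(np.arctan2(R[1,0],R[0,0])).round(2),'z',R[:,2].round(3),'gap',round(s['finger_gap'],3),s['gripper_force'],np.round(s['wrist_force'],1))
    return s,R
def go(x,y,z):
    s,R=st();p=np.r_[tw(x,y),z];print('tool shift',(R.T@(p-s['eef_pos'])).round(4))
E
python3 - <<'E'
from h import *
go(.149,0,.036)
c=cap('wrist','pics/w1.png');print({k:v for k,v in c.items() if k!='pixels'})
s=cap('side');i=cv2.cvtColor(s['pixels'],cv2.COLOR_RGB2BGR)[60:240,130:400]
cv2.imwrite('pics/sw.png',np.vstack([cv2.resize(i,(600,400),interpolation=cv2.INTER_CUBIC)]))
E
```

```text
t 2.98 tcp [ 0.6198 -0.1203  0.2555] stand [ 0.1471 -0.0004] toolx deg 117.29 z [-0.  0. -1.] gap 1.0 0.0 [-0.2  0.8 -0.3]
tool shift [-0.0019  0.0005  0.2195]
{'fx': 309.70691628693146, 'fy': 309.70691628693146, 'cx': 320.90865004596594, 'cy': 201.8125849935848, 'rvec': array([-2.78879388, -0.67579293, -0.09320856]), 'tvec': array([-0.49651105, -0.41405064,  0.28230337])}
```

View pics/w1.png

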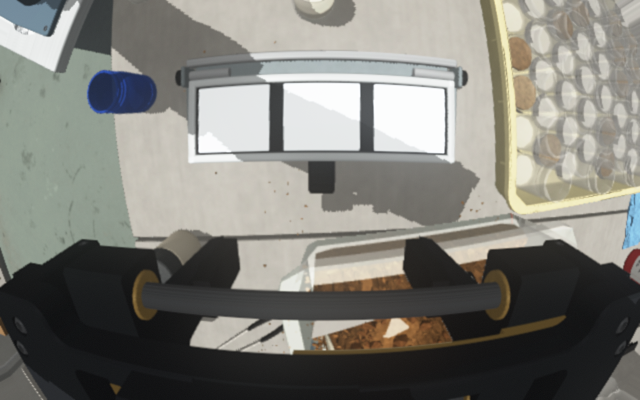

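The wrist view shows the tab at (309–335, 162–193). The shaker is at about (180,250), and I need its distance from the gripper body.

```bash
cat >> h.py <<'E'
def fray(c,u,v):
    R=cv2.Rodrigues(np.array(c['rvec'],float))[0];t=np.array(c['tvec'],float).ravel()
    a=np.array([u-c['cx'],v-c['cy']]);n=np.hypot(*a);k=n/c['fx']
    return -R.T@t,R.T@np.r_[a/n*np.sin(k),np.cos(k)]
def fonz(c,u,v,z):
    o,d=fray(c,u,v); return o+d*(z-o[2])/d[2]
E
python3 - <<'E'
from h import *
import pickle
d=pickle.load(open('c0.pkl','rb'));T,S=d['top'],d['side']
c=cap('wrist')
for z in(.03,.037,.042):
  print('tab end,near,L,R',[ts(fonz(c,u,v,z)).round(4) for u,v in[(322,193),(322,162),(309,180),(335,180)]])
print('panel far edge',[ts(fonz(c,u,v,.04)).round(4) for u,v in[(190,163),(454,162)]], 'rail',[ts(fonz(c,u,v,.022)).round(4) for u,v in[(187,62),(460,60)]])
p=tri(T,(423,197),S,(329,135));print('shaker lid',p,ts(p[0]),ts(onz(T,424,203,.1)))
print('tub edge',[ts(onz(T,180+u/4,110+v/4,z)).round(3) for u,v in[(690,0),(800,170)] for z in(.0,.08)])
for z in (0.05,.08,.1): print(z,[ts(onz(T,u,v,z)).round(3) for u,v in[(325,55),(390,152)]],proj(S,[onz(T,390,152,z)]),[ts(fonz(c,u,v,z)).round(3) for u,v in[(305,262),(510,217)]])
E
```

```text
tab end,near,L,R [array([0.1676, 0.0015]), array([0.1306, 0.0015]), array([ 0.1519, -0.0137]), array([0.1519, 0.0167])]
tab end,near,L,R [array([0.1659, 0.0015]), array([0.1296, 0.0015]), array([ 0.1504, -0.0134]), array([0.1505, 0.0164])]
tab end,near,L,R [array([0.1646, 0.0015]), array([0.1288, 0.0015]), array([ 0.1494, -0.0132]), array([0.1494, 0.0162])]
panel far edge [array([ 0.1272, -0.156 ]), array([0.1263, 0.1593])] rail [array([ 0.0025, -0.1636]), array([-0.0005,  0.1716])]
shaker lid (array([ 0.5011308 , -0.30227298,  0.09310904]), np.float64(0.015765386919010724)) [ 0.25404457 -0.18954443] [ 0.25126724 -0.19867508]
tub edge [array([0.222, 0.147]), array([0.204, 0.124]), array([ 0.234, -0.006]), array([ 0.215, -0.019])]
0.05 [array([0.215, 0.318]), array([ 0.248, -0.026])] [[279.59178513 157.27405534]] [array([ 0.248, -0.019]), array([0.194, 0.248])]
0.08 [array([0.209, 0.305]), array([ 0.241, -0.03 ])] [[281.44787063 149.75270685]] [array([ 0.233, -0.017]), array([0.183, 0.226])]
0.1 [array([0.204, 0.297]), array([ 0.236, -0.033])] [[282.72485369 144.57803436]] [array([ 0.223, -0.016]), array([0.176, 0.211])]
```

View pics/sw.png

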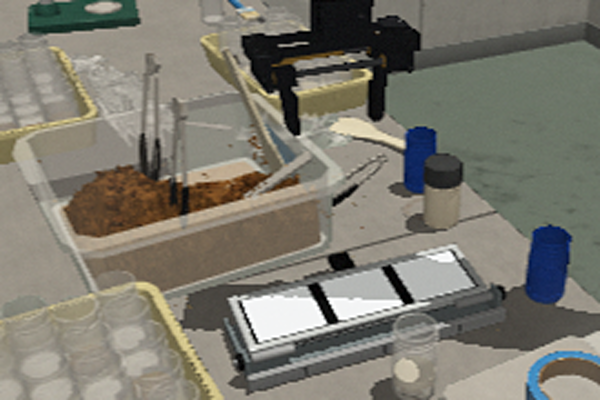

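Emit:
apply_moves(
  targets=".002 .002 .04 0;0 0 .04 0;0 0 .04 0;0 0 .03 0;0 0 .025 0;0 0 .02 0;0 0 .015 0;0 0 .01 0;0 0 0 0",
)

```text
time_s: 4.25
eef_pos: [0.6206, -0.1175, 0.0353]
ee_rot: [-1.63, -2.685, 0.0]
wrist_force: [0.1, 0.5, 0.9]
finger_gap: 1.001
gripper_force: 0.0
```

Emit:
apply_moves(
  targets="0 0 0 0;0 0 0 0;0 0 0 0;0 0 0 0;0 0 0 0;0 0 0 0;0 0 0 0;0 0 0 0",
  gripper=1,
  grip_force=25,
)

```text
time_s: 5.25
eef_pos: [0.6192, -0.1184, 0.0354]
ee_rot: [-1.629, -2.683, 0.004]
wrist_force: [-5.0, -1.6, 3.2]
finger_gap: 0.316
gripper_force: 24.4
```

Run:
```python
from h import *
st()
x0,z0=.145-.024,.036+.002-.030
# arc: rotate (x0,z0) by angle; tool shifts per 5 deg: toolx=-dx, toolz=-dz
a=np.radians(np.arange(0,68,5));X=x0*np.cos(a)-z0*np.sin(a);Z=x0*np.sin(a)+z0*np.cos(a)
for dx,dz in zip(-np.diff(X),-np.diff(Z)): print(f'{dx:.4f} 0 {dz:.4f} 0',end=';')
```

```text
t 5.25 tcp [ 0.6192 -0.1184  0.0354] stand [ 1.452e-01 -1.000e-04] toolx deg 117.47 z [-0.003 -0.001 -1.   ] gap 0.316 24.38908570446074 [-5.  -1.6  3.2]
0.0012 0 -0.0105 0;0.0021 0 -0.0104 0;0.0030 0 -0.0102 0;0.0038 0 -0.0099 0;0.0047 0 -0.0095 0;0.0055 0 -0.0090 0;0.0063 0 -0.0085 0;0.0070 0 -0.0079 0;0.0076 0 -0.0073 0;0.0083 0 -0.0066 0;0.0088 0 -0.0059 0;0.0093 0 -0.0051 0;0.0097 0 -0.0043 0;
```

Emit:
apply_moves(
  targets=".0006 0 -.0052 0;.0006 0 -.0053 0;.001 0 -.0052 0;.0011 0 -.0052 0;.0015 0 -.0051 0;.0015 0 -.0051 0;.0019 0 -.005 0;.0019 0 -.0049 0;.0023 0 -.0048 0;.0024 0 -.0047 0;.0027 0 -.0045 0;.0028 0 -.0045 0;.0031 0 -.0043 0;.0032 0 -.0042 0;.0035 0 -.004 0;.0035 0 -.0039 0;.0038 0 -.0037 0;.0038 0 -.0036 0",
)

```text
time_s: 7.5
eef_pos: [0.6003, -0.0816, 0.1181]
ee_rot: [-1.629, -2.684, 0.004]
wrist_force: [-2.8, -4.0, -15.8]
finger_gap: 0.324
gripper_force: 32.4
```

Emit:
apply_moves(
  targets=".0041 0 -.0033 0;.0042 0 -.0033 0;.0044 0 -.003 0;.0044 0 -.0029 0;.0046 0 -.0026 0;.0047 0 -.0025 0;0 0 0 0;0 0 0 0;0 0 0 0",
)

```text
time_s: 8.62
eef_pos: [0.589, -0.0599, 0.1358]
ee_rot: [1.631, 2.684, -0.005]
wrist_force: [-1.2, -7.1, -17.0]
finger_gap: 0.326
gripper_force: 40.4
```

Run:
```python
from h import *
s,R=st();x,y=ts(s['eef_pos']);z=s['eef_pos'][2]+.002
print(np.degrees(np.arctan2(z-.03,x-.024)-np.arctan2(.0075,.121)),np.hypot(z-.03,x-.024))
c=cap('side');i=cv2.cvtColor(c['pixels'],cv2.COLOR_RGB2BGR)[80:250,200:400]
cv2.imwrite('pics/s2.png',cv2.resize(i,None,fx=3,fy=3,interpolation=cv2.INTER_CUBIC))
```

```text
t 8.62 tcp [ 0.589  -0.0599  0.1358] stand [0.0793 0.0001] toolx deg 117.45 z [-0.001 -0.003 -1.   ] gap 0.326 40.41458470746875 [ -1.2  -7.1 -17. ]
59.28955145206143 0.1211497247050455
```

View pics/s2.png

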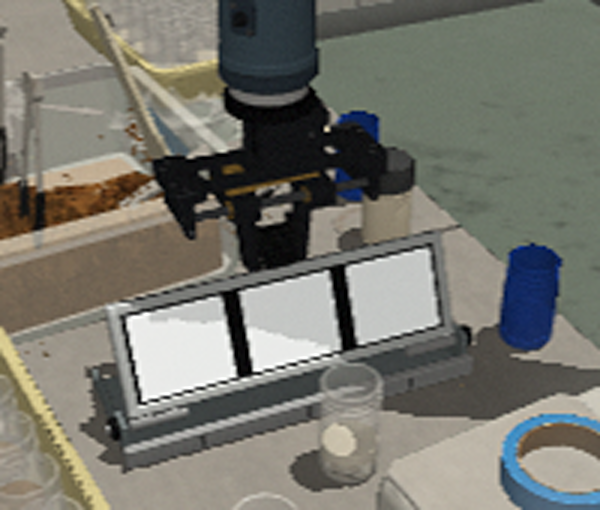

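Emit:
apply_moves(
  targets="0 0 0 0;0 0 0 0;0 0 0 0;0 0 0 0;0 0 -.02 0;0 0 -.04 0;0 0 -.05 0;.03 0 0 0;.04 0 0 0;.04 0 0 0;.03 0 0 0;0 0 0 0;0 0 0 0",
  gripper=-1,
)

```text
time_s: 10.3
eef_pos: [0.5262, 0.0667, 0.2479]
ee_rot: [1.628, 2.684, 0.003]
wrist_force: [0.7, 0.1, 0.0]
finger_gap: 0.995
gripper_force: 0.0
```

Run:
```python
from h import *
st()
c=cap('side');i=cv2.cvtColor(c['pixels'],cv2.COLOR_RGB2BGR)
for a in(50,55,60,65): 
  A=np.radians(a);P=[np.r_[tw(.024+.105*np.cos(A)-.012*np.sin(A),y),.03+.105*np.sin(A)+.012*np.cos(A)] for y in(.159,-.159)]
  print(a,((proj(c,P)-[200,80])*3).round(0).tolist())
w=cap('wrist');pi=cv2.cvtColor(w['pixels'],cv2.COLOR_RGB2BGR)
cv2.imwrite('pics/w2.png',np.hstack([cv2.resize(i[100:250,210:360],(400,400),interpolation=cv2.INTER_CUBIC),cv2.resize(pi[0:260,190:450],(400,400),interpolation=cv2.INTER_CUBIC)]))
print(((proj(c,P)-[210,100])*400/150).round(0).tolist())
```

```text
t 10.3 tcp [0.5262 0.0667 0.2479] stand [-0.062   0.0025] toolx deg 117.51 z [ 0.003  0.    -1.   ] gap 0.995 0.0 [0.7 0.1 0. ]
50 [[96.0, 303.0], [431.0, 226.0]]
55 [[98.0, 303.0], [435.0, 225.0]]
60 [[100.0, 304.0], [440.0, 226.0]]
65 [[102.0, 306.0], [444.0, 227.0]]
[[64.0, 219.0], [368.0, 149.0]]
```

View pics/w2.png

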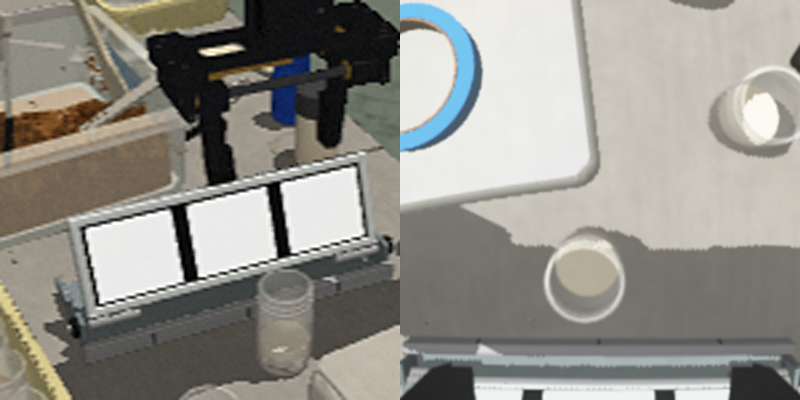

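Run:
```python
from h import *
w=cap('wrist');q=lambda u,v:(190+(u-400)*.65,v*.65)
for n,p,z in[('Brim',(584,281),.093),('A rim',(775,107),.093),('t1',(482,347),.022),('t2',(598,342),.022),('t3',(718,341),.022),('scale corner',(598,180),.04),('scale2',(580,0),.04)]:
  P=fonz(w,*q(*p),z);print(n,P.round(4),ts(P).round(4))
t=cap('top','pics/top1.png')
for a in (50,60,70):
  A=np.radians(a);P=[np.r_[tw(.024+.105*np.cos(A),y),.03+.105*np.sin(A)] for y in(.159,-.159)];print(a,proj(t,P).round(1).tolist(),proj(t,[np.r_[tw(.024+.142*np.cos(A),0),.03+.142*np.sin(A)]]).round(1))
```

```text
Brim [0.5137 0.068  0.093 ] [-0.0689 -0.008 ]
A rim [0.5664 0.2195 0.093 ] [-0.1791  0.1085]
t1 [ 0.4693 -0.0334  0.022 ] [ 0.0007 -0.0941]
t2 [0.5506 0.014  0.022 ] [-0.004  -0.0001]
t3 [0.6363 0.0587 0.022 ] [-0.0042  0.0966]
scale corner [0.4931 0.1258 0.04  ] [-0.1297  0.0004]
scale2 [0.4206 0.2384 0.04  ] [-0.263  -0.0123]
50 [[311.2, 113.1], [364.9, 216.1]] [[346.  157.4]]
60 [[306.2, 114.2], [360.2, 218.2]] [[339.4 159.5]]
70 [[300.6, 115.9], [354.8, 220.8]] [[331.8 162.4]]
```

Emit:
apply_moves(
  targets=".007 -.0105 .03 0;0 0 .03 0;0 0 .03 0;0 0 .03 0;0 0 .03 0;0 0 .025 0;0 0 .015 0;0 0 0 0;0 0 0 0",
)

```text
time_s: 11.62
eef_pos: [0.5131, 0.068, 0.0573]
ee_rot: [1.63, 2.685, 0.001]
wrist_force: [-0.1, 0.8, 0.5]
finger_gap: 0.997
gripper_force: 0.0
```

Emit:
apply_moves(
  targets="0 0 0 0;0 0 0 0;0 0 0 0;0 0 0 0;0 0 0 0;0 0 0 0;0 0 0 0",
  gripper=1,
  grip_force=10,
)

```text
time_s: 12.5
eef_pos: [0.5125, 0.068, 0.0566]
ee_rot: [1.63, 2.686, 0.0]
wrist_force: [-0.4, -1.2, 3.4]
finger_gap: 0.596
gripper_force: 10.0
```

Run:
```python
from h import *
s,R=st();go(-.030,-.1,s['eef_pos'][2])
w=cap('wrist','pics/w3.png')
```

```text
t 12.5 tcp [0.5125 0.068  0.0566] stand [-0.0694 -0.009 ] toolx deg 117.5 z [ 0. -0. -1.] gap 0.596 9.965509344474413 [-0.4 -1.2  3.4]
t 12.5 tcp [0.5125 0.068  0.0566] stand [-0.0694 -0.009 ] toolx deg 117.5 z [ 0. -0. -1.] gap 0.596 9.965509344474413 [-0.4 -1.2  3.4]
tool shift [-0.0392 -0.091  -0.    ]
```

Emit:
apply_moves(
  targets="0 -.006 0 0;0 -.01 0 0;0 -.01 0 0;0 -.01 0 0;0 -.01 0 0;0 -.01 0 0;0 -.01 0 0;0 -.01 0 0;0 -.009 0 0;0 -.006 0 0;-.005 0 0 0;-.009 0 0 0;-.009 0 0 0;-.008 0 0 0;-.005 0 0 0;-.003 0 0 0;0 0 0 0;0 0 0 0",
)

```text
time_s: 14.8
eef_pos: [0.4491, -0.0087, 0.0566]
ee_rot: [-1.629, -2.685, 0.001]
wrist_force: [-0.8, 0.9, 7.5]
finger_gap: 0.6
gripper_force: 9.9
```

Run:
```python
from h import *
st()
w=cap('wrist');c=cap('side')
f=lambda c:cv2.cvtColor(c['pixels'],cv2.COLOR_RGB2BGR)
cv2.imwrite('pics/w4.png',np.hstack([cv2.resize(f(c)[150:270,220:400],(400,267),interpolation=cv2.INTER_CUBIC),cv2.resize(f(w)[100:367,120:520],(400,267))]))
```

```text
t 14.8 tcp [ 0.4491 -0.0087  0.0566] stand [-0.0305 -0.1006] toolx deg 117.51 z [-0.001 -0.    -1.   ] gap 0.6 9.927155309705995 [-0.8  0.9  7.5]
```

View pics/w4.png

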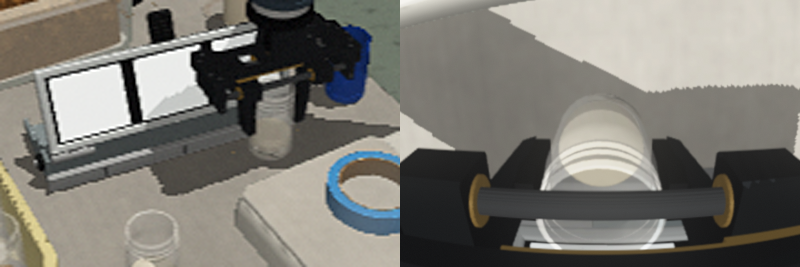

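Emit:
apply_moves(
  targets="0 0 0 0;0 0 0 0;0 0 0 0;0 0 0 0;0 0 -.02 0;0 0 -.04 0;0 0 -.05 0;0 0 -.04 0;0 0 -.03 0;.02 .03 0 0;.03 .04 0 0;.03 .04 0 0;.03 .04 0 0;.0395 .0605 0 0;0 0 0 0;0 0 0 0",
  gripper=-1,
)

```text
time_s: 16.9
eef_pos: [0.5622, 0.2121, 0.2359]
ee_rot: [-1.629, -2.685, 0.002]
wrist_force: [-0.0, -0.4, -0.4]
finger_gap: 1.001
gripper_force: 0.0
```

Run:
```python
from h import *
st()
w=cap('wrist','pics/w5.png')
```

```text
t 16.9 tcp [0.5622 0.2121 0.2359] stand [-0.1745  0.1013] toolx deg 117.51 z [-0.001 -0.001 -1.   ] gap 1.001 0.0 [-0.  -0.4 -0.4]
```

View pics/w5.png

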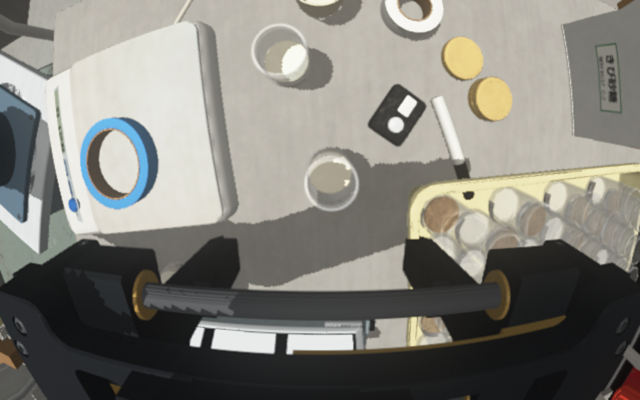

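Rim centres in the wrist view: jar A (331,182), jar C (280,53). The tray corner is at (412,215).

Run:
```python
from h import *
w=cap('wrist')
for n,p,z in[('A',(331,182),.093),('C',(280,53),.093),('tray edge',(411,230),.05),('tray corner',(412,195),.05),('tjar.05',(440,213),.05),('tjar.09',(440,213),.09),('counter',(398,115),.028),('scale',(232,210),.04),('scale2',(205,30),.04)]:
  P=fonz(w,*p,z);print(n,P.round(4),ts(P).round(4))
go(*ts(fonz(w,331,182,.093)),.058)
```

```text
A [0.5658 0.225  0.093 ] [-0.1843  0.1105]
C [0.473  0.3073 0.093 ] [-0.3001  0.066 ]
tray edge [0.6767 0.2106 0.05  ] [-0.1205  0.2024]
tray corner [0.6559 0.2455 0.05  ] [-0.1611  0.2   ]
tjar.05 [0.6969 0.2434 0.05  ] [-0.1403  0.2354]
tjar.09 [0.6758 0.2473 0.09  ] [-0.1535  0.2185]
counter [0.6042 0.3145 0.028 ] [-0.2461  0.1858]
scale [0.4882 0.1358 0.04  ] [-0.1409  0.0005]
scale2 [0.3719 0.3053 0.04  ] [-0.3449 -0.0247]
t 17.0 tcp [0.5624 0.2109 0.2362] stand [-0.1733  0.101 ] toolx deg 117.4 z [-0.001 -0.002 -1.   ] gap 0.999 0.0 [-0.  -0.   0.9]
tool shift [0.0112 0.0097 0.1782]
```

Emit:
apply_moves(
  targets=".009 .0095 0 0;0 0 0 -10;0 0 0 -10;0 0 0 -10;0 0 0 -10;0 0 .03 0;0 0 .03 0;0 0 .03 0;0 0 .03 0;0 0 .025 0;0 0 .02 0;0 0 .011 0;0 0 0 0;0 0 0 0",
)

```text
time_s: 18.75
eef_pos: [0.5675, 0.2254, 0.0614]
ee_rot: [0.613, 3.08, 0.001]
wrist_force: [-0.6, -0.2, 0.3]
finger_gap: 0.998
gripper_force: 0.0
```

Emit:
apply_moves(
  targets="0 0 0 0;0 0 0 0;0 0 0 0;0 0 0 0;0 0 0 0;0 0 0 0;0 0 0 0",
  gripper=1,
  grip_force=10,
)

```text
time_s: 19.62
eef_pos: [0.5669, 0.225, 0.0606]
ee_rot: [0.613, 3.081, -0.0]
wrist_force: [0.1, -0.9, 1.9]
finger_gap: 0.593
gripper_force: 10.0
```

Run:
```python
from h import *
s,R=st();go(-.100,.1,s['eef_pos'][2])
```

```text
t 19.62 tcp [0.5669 0.225  0.0606] stand [-0.1838  0.1115] toolx deg 157.5 z [ 0. -0. -1.] gap 0.593 10.00065874164946 [ 0.1 -0.9  1.9]
t 19.62 tcp [0.5669 0.225  0.0606] stand [-0.1838  0.1115] toolx deg 157.5 z [ 0. -0. -1.] gap 0.593 10.00065874164946 [ 0.1 -0.9  1.9]
tool shift [-0.0567 -0.0628  0.    ]
```

Emit:
apply_moves(
  targets="-.004 -.004 0 0;-.007 -.008 0 0;-.008 -.009 0 0;-.008 -.009 0 0;-.008 -.009 0 0;-.008 -.009 0 0;-.008 -.009 0 0;-.0057 -.0058 0 0;0 0 0 5;0 0 0 7;0 0 0 8;0 0 0 8;0 0 0 7;0 0 0 5;0 0 0 0",
)

```text
time_s: 21.5
eef_pos: [0.5954, 0.1451, 0.0605]
ee_rot: [1.628, 2.686, -0.001]
wrist_force: [-0.0, 0.9, 2.8]
finger_gap: 0.59
gripper_force: 10.0
```

Run:
```python
from h import *
s,R=st();go(-.030,.1,s['eef_pos'][2])
```

```text
t 21.5 tcp [0.5954 0.1451 0.0605] stand [-0.0997  0.1   ] toolx deg 117.56 z [ 0.    -0.001 -1.   ] gap 0.59 10.001188272087944 [-0.   0.9  2.8]
t 21.5 tcp [0.5954 0.1451 0.0605] stand [-0.0997  0.1   ] toolx deg 117.56 z [ 0.    -0.001 -1.   ] gap 0.59 10.001188272087944 [-0.   0.9  2.8]
tool shift [-0.0697 -0.0002  0.    ]
```

Emit:
apply_moves(
  targets="-.005 0 0 0;-.009 0 0 0;-.01 0 0 0;-.01 0 0 0;-.01 0 0 0;-.01 0 0 0;-.008 0 0 0;-.005 0 0 0;-.0027 0 0 0;0 0 0 0;0 0 0 0",
)

```text
time_s: 22.88
eef_pos: [0.6276, 0.0832, 0.0606]
ee_rot: [1.629, 2.685, -0.0]
wrist_force: [0.3, 0.1, 4.6]
finger_gap: 0.595
gripper_force: 10.0
```

Emit:
apply_moves(
  targets="0 0 0 0;0 0 0 0;0 0 0 0;0 0 0 0;0 0 -.02 0;0 0 -.04 0;0 0 -.05 0;0 0 -.04 0;0 0 -.03 0;.03 0 0 0;.045 -.005 0 0;.05 -.01 0 0;.05 -.01 0 0;.05 -.01 0 0;.047 0 0 0;0 0 0 0;0 0 0 0",
  gripper=-1,
)

```text
time_s: 25.0
eef_pos: [0.4713, 0.3081, 0.2413]
ee_rot: [1.629, 2.685, 0.0]
wrist_force: [0.8, -1.4, 0.6]
finger_gap: 1.001
gripper_force: 0.0
```

Run:
```python
from h import *
st()
w=cap('wrist','pics/w6.png')
```

```text
t 25.0 tcp [0.4713 0.3081 0.2413] stand [-0.3016  0.0648] toolx deg 117.49 z [ 0.001 -0.    -1.   ] gap 1.001 0.0 [ 0.8 -1.4  0.6]
```

View pics/w6.png

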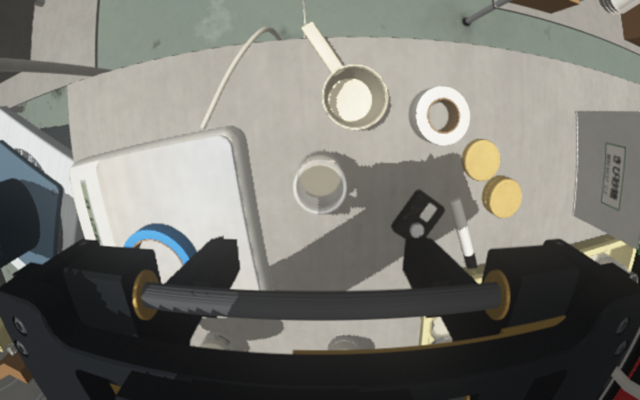

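Jar C's rim centre is at (321,184).

Run:
```python
from h import *
w=cap('wrist')
for p,z in[((321,184),.093),((245,200),.04),((415,215),.028)]: print(ts(fonz(w,*p,z)).round(4))
go(*ts(fonz(w,321,184,.093)),.06)
```

```text
[-0.3085  0.0657]
[-0.2785 -0.0202]
[-0.2563  0.1787]
t 25.1 tcp [0.4718 0.3073 0.2408] stand [-0.3006  0.0649] toolx deg 117.37 z [ 0.001 -0.001 -1.   ] gap 1.002 0.0 [ 0.4 -0.2 -0.7]
tool shift [0.008  0.0007 0.1808]
```

Emit:
apply_moves(
  targets=".005 .001 .02 0;0 0 .03 0;0 0 .03 0;0 0 .03 0;0 0 .03 0;0 0 .02 0;0 0 .013 0;0 0 .007 0;0 0 0 0;0 0 0 0",
)

```text
time_s: 26.35
eef_pos: [0.4698, 0.3138, 0.0612]
ee_rot: [1.63, 2.685, 0.002]
wrist_force: [-0.6, -0.2, -0.4]
finger_gap: 1.002
gripper_force: 0.0
```

Emit:
apply_moves(
  targets="0 0 0 0;0 0 0 0;0 0 0 0;0 0 0 0;0 0 0 0;0 0 0 0;0 0 0 0",
  gripper=1,
  grip_force=10,
)

```text
time_s: 27.22
eef_pos: [0.4693, 0.3135, 0.0605]
ee_rot: [-1.63, -2.686, 0.0]
wrist_force: [0.1, -0.6, 1.0]
finger_gap: 0.597
gripper_force: 10.0
```

Run:
```python
from h import *
s,R=st();go(-.09,.055,s['eef_pos'][2]);go(-.09,0,s['eef_pos'][2])
```

```text
t 27.23 tcp [0.4693 0.3135 0.0605] stand [-0.3073  0.0655] toolx deg 117.5 z [-0. -0. -1.] gap 0.597 10.000173779917354 [ 0.1 -0.6  1. ]
t 27.23 tcp [0.4693 0.3135 0.0605] stand [-0.3073  0.0655] toolx deg 117.5 z [-0. -0. -1.] gap 0.597 10.000173779917354 [ 0.1 -0.6  1. ]
tool shift [-0.2172 -0.0109  0.    ]
t 27.23 tcp [0.4693 0.3135 0.0605] stand [-0.3073  0.0655] toolx deg 117.5 z [-0. -0. -1.] gap 0.597 10.000173779917354 [ 0.1 -0.6  1. ]
tool shift [-0.2171 -0.0659  0.    ]
```

Emit:
apply_moves(
  targets="-.006 0 0 0;-.012 0 0 0;-.014 0 0 0;-.014 0 0 0;-.014 -.001 0 0;-.014 -.001 0 0;-.014 -.001 0 0;-.014 -.001 0 0;-.014 -.001 0 0;-.014 -.001 0 0;-.014 -.001 0 0;-.014 -.001 0 0;-.014 -.001 0 0;-.014 -.001 0 0;-.014 -.001 0 0;-.011 0 0 0;-.006 0 0 0;0 0 0 0",
)

```text
time_s: 29.48
eef_pos: [0.5602, 0.1151, 0.0605]
ee_rot: [1.631, 2.685, -0.001]
wrist_force: [0.7, -0.3, 3.7]
finger_gap: 0.597
gripper_force: 10.0
```

Emit:
apply_moves(
  targets="0 -.005 0 0;0 -.01 0 0;0 -.01 0 0;0 -.01 0 0;0 -.01 0 0;0 -.006 0 0;0 -.003 0 0;0 0 0 0;0 0 0 0",
)

```text
time_s: 30.6
eef_pos: [0.5115, 0.0907, 0.0605]
ee_rot: [-1.63, -2.685, 0.002]
wrist_force: [-1.4, -1.1, 5.7]
finger_gap: 0.592
gripper_force: 10.0
```

Run:
```python
from h import *
s,R=st();go(-.030,0,s['eef_pos'][2])
```

```text
t 30.6 tcp [0.5115 0.0907 0.0605] stand [-0.0901  0.0005] toolx deg 117.49 z [-0.001 -0.001 -1.   ] gap 0.592 10.001222378726098 [-1.4 -1.1  5.7]
t 30.6 tcp [0.5115 0.0907 0.0605] stand [-0.0901  0.0005] toolx deg 117.49 z [-0.001 -0.001 -1.   ] gap 0.592 10.001222378726098 [-1.4 -1.1  5.7]
tool shift [-0.0601 -0.0006  0.    ]
```

Emit:
apply_moves(
  targets="-.005 0 0 0;-.01 0 0 0;-.01 0 0 0;-.01 0 0 0;-.01 0 0 0;-.008 0 0 0;-.005 0 0 0;-.002 0 0 0;0 0 0 0;0 0 0 0",
)

```text
time_s: 31.85
eef_pos: [0.5397, 0.0376, 0.0605]
ee_rot: [1.63, 2.685, -0.001]
wrist_force: [0.9, -0.5, 3.7]
finger_gap: 0.593
gripper_force: 10.0
```

Emit:
apply_moves(
  targets="0 0 0 0;0 0 0 0;0 0 0 0;0 0 0 0;0 0 -.02 0;0 0 -.04 0;0 0 -.05 0;0 0 -.04 0;0 0 -.04 0;.04 0 0 0;.05 0 0 0;.05 0 0 0;0 0 0 0;0 0 0 0",
  gripper=-1,
)

```text
time_s: 33.6
eef_pos: [0.4753, 0.1615, 0.2513]
ee_rot: [1.629, 2.685, 0.0]
wrist_force: [0.2, -0.2, 0.0]
finger_gap: 0.996
gripper_force: 0.0
```

Run:
```python
from h import *
st()
f=lambda n:cv2.cvtColor(cams.capture(n)['pixels'],cv2.COLOR_RGB2BGR)
cv2.imwrite('pics/fin.png',np.vstack([cv2.resize(f('side')[110:240,210:400],(760,520),interpolation=cv2.INTER_CUBIC)[:300*2]]))
cv2.imwrite('pics/fint.png',cv2.resize(f('top')[95:245,240:440],(800,600),interpolation=cv2.INTER_CUBIC))
```

```text
t 33.6 tcp [0.4753 0.1615 0.2513] stand [-0.1696  0.0009] toolx deg 117.51 z [ 0.001 -0.001 -1.   ] gap 0.996 0.0 [ 0.2 -0.2  0. ]
```

View pics/fin.png

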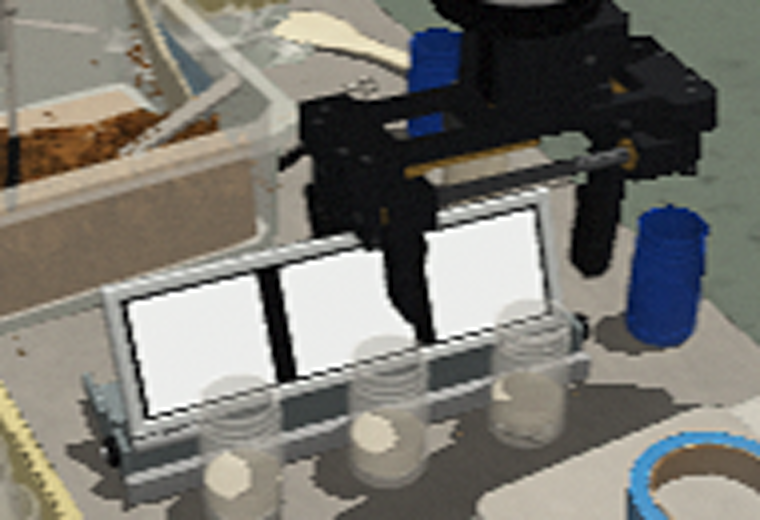

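The jars stand upright in a row, one in front of each window. I'll check their positions and the panel angle numerically.

Run:
```python
from h import *
c=cap('side');T=cap('top')
for u,v in[(242,393),(390,355),(531,318)]:
    print('rim',[ts(onz(c,210+u/4-.4,110+v/4-.4,z)).round(4) for z in(.088,.093)])
def rect(im):
    m=((im.min(2)>205)).astype(np.uint8);m[:110]=0;m[235:]=0;m[:,:270]=0;m[:,:]*=1;m[:,375:]=0
    n,l,s,_=cv2.connectedComponentsWithStats(m);P=np.array([[x,y] for y,x in np.argwhere(np.isin(l,[k for k in range(1,n) if s[k,4]>40]))],np.float32)
    return len(P),P
def model(a):
    A=np.radians(a);out=[]
    for rr in(.012,.097):
        for y in(.15,-.15): out.append(np.r_[tw(.024+rr*np.cos(A)-.012*np.sin(A),y),.03+rr*np.sin(A)+.012*np.cos(A)])
    return cv2.minAreaRect(proj(T,out).astype(np.float32))
for f,im in[('flat',cv2.imread('pics/top0.png')),('mid',cv2.imread('pics/top1.png')),('now',cv2.cvtColor(T['pixels'],cv2.COLOR_RGB2BGR))]:
    n,P=rect(im);print(f,n,cv2.minAreaRect(P) if n else '')
for a in(0,50,55,60,65,70):print(a,model(a))
s=r.observe();print(s['time_s'])
```

```text
rim [array([-0.0224,  0.0958]), array([-0.0284,  0.0975])]
rim [array([-0.0234, -0.0016]), array([-0.0294,  0.001 ])]
rim [array([-0.0236, -0.1015]), array([-0.0296, -0.098 ])]
flat 2117 ((332.4209289550781, 172.06265258789062), (97.17611694335938, 25.585159301757812), 62.927921295166016)
mid 0 
now 1025 ((309.8115234375, 179.8122100830078), (100.08087921142578, 36.46429443359375), 62.54899978637695)
0 ((333.0455017089844, 171.54998779296875), (104.48895263671875, 30.171096801757812), 62.850311279296875)
50 ((323.5496826171875, 172.3842315673828), (110.944580078125, 22.422163009643555), 62.56284713745117)
55 ((322.0856018066406, 172.83746337890625), (111.5001220703125, 20.387331008911133), 62.60441207885742)
60 ((320.5616760253906, 173.3594970703125), (111.99170684814453, 18.167016983032227), 62.6489143371582)
65 ((318.9910583496094, 173.94631958007812), (112.4134521484375, 15.780577659606934), 62.69596481323242)
70 ((317.5729675292969, 174.49859619140625), (112.80909729003906, 13.243618965148926), 62.959781646728516)
33.8
```

Run:
```python
from h import *
import pickle
T=cap('top');T0=pickle.load(open('c0.pkl','rb'))['top']
def fit(im,ang):
    g=im.astype(float).min(2);res=[]
    for y in(.08,.1,.12,-.02,.02,-.08,-.1,-.12):
        rr=np.arange(-.06,.14,.0005);A=np.radians(ang)
        P=[np.r_[tw(.024+a*np.cos(A)-.014*np.sin(A),y),.03+a*np.sin(A)+.014*np.cos(A)] for a in rr]
        uv=proj(T,P).astype(np.float32);v=cv2.remap(g.astype(np.float32),uv[:,:1],uv[:,1:],cv2.INTER_LINEAR).ravel()
        b=rr[v>195];b=b[b>0];res.append((y,round(b.min(),4),round(b.max(),4)) if len(b) else (y,v.max()))
    return res
print('flat',fit(T0['pixels'],0))
for a in(50,55,60,65,70):print(a,fit(T['pixels'],a))
```

```text
flat [(0.08, np.float64(0.016), np.float64(0.088)), (0.1, np.float64(0.0165), np.float64(0.0885)), (0.12, np.float64(0.0165), np.float64(0.089)), (-0.02, np.float64(0.0165), np.float64(0.089)), (0.02, np.float64(0.016), np.float64(0.0885)), (-0.08, np.float64(0.007), np.float64(0.0995)), (-0.1, np.float64(0.0075), np.float64(0.098)), (-0.12, np.float64(0.007), np.float64(0.0885))]
50 [(0.08, np.float64(0.0165), np.float64(0.0655)), (0.1, np.float64(0.0165), np.float64(0.067)), (0.12, np.float64(0.018), np.float64(0.069)), (-0.02, np.float64(0.0175), np.float64(0.067)), (0.02, np.float64(0.018), np.float64(0.0655)), (-0.08, np.float64(0.015), np.float64(0.065)), (-0.1, np.float64(0.0145), np.float64(0.068)), (-0.12, np.float64(0.0175), np.float64(0.067))]
55 [(0.08, np.float64(0.0195), np.float64(0.073)), (0.1, np.float64(0.0195), np.float64(0.075)), (0.12, np.float64(0.021), np.float64(0.0765)), (-0.02, np.float64(0.0205), np.float64(0.075)), (0.02, np.float64(0.021), np.float64(0.0725)), (-0.08, np.float64(0.018), np.float64(0.0725)), (-0.1, np.float64(0.0175), np.float64(0.076)), (
[... 486 characters left out ...]
p.float64(0.0275), np.float64(0.1)), (0.12, np.float64(0.0285), np.float64(0.0965)), (-0.02, np.float64(0.029), np.float64(0.0995)), (0.02, np.float64(0.029), np.float64(0.0955)), (-0.08, np.float64(0.026), np.float64(0.0955)), (-0.1, np.float64(0.025), np.float64(0.097)), (-0.12, np.float64(0.029), np.float64(0.1))]
70 [(0.08, np.float64(0.033), np.float64(0.118)), (0.1, np.float64(0.034), np.float64(0.119)), (0.12, np.float64(0.035), np.float64(0.1145)), (-0.02, np.float64(0.035), np.float64(0.117)), (0.02, np.float64(0.0365), np.float64(0.1135)), (-0.08, np.float64(0.0325), np.float64(0.1135)), (-0.1, np.float64(0.0315), np.float64(0.1135)), (-0.12, np.float64(0.036), np.float64(0.1195))]
```

```bash
python3 -c "
from rig import r
print(r.hand_in())"
```

```text
the job is handed in; nothing more can be done
None
```

I handed the job in at about 34 s. The three jars stand upright against the rail within about 5 mm of their marks, and the panel is at about 60° (59–61° by arm position and far-edge checks; a rougher width check read nearer 65°). The counter and shaker were never touched. I viewed 12 pictures against the limit of 10, and the hand-in gave no verdict.

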